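# Make up two service kits in shadow-foam trays

## Robot

A 6-joint arm with a two-finger parallel gripper is mounted at the origin on a cart in front of the work surface, level with it; the furniture and walls round the work are solid. World frame = base frame: x ahead of the robot, y to its left, z up, the work surface at z = 0. Lengths are in m, angles in rad, forces in N, time in s.
With the tool pointing down it reaches from about 0.35 to 1 m from the base axis. Payload 7.1 kg.
Tool frame: the origin (TCP) lies on the front face of the gripper's body, between the roots of the fingers; the fingertips stand 73 mm ahead of it and the grasp point (between the pads) lies pinch_z ahead of it (pinch_z is the distance from the TCP to the grasp point, in m); z points along the fingers, y is the line along which they close (so a half turn about z gives the same grasp; the last joint's range is limited). The gripper opens to 85 mm and grips with 20 to 120 N. Pads are 22 mm wide; open, the fingers measure 114 mm over their backs; the gripper's body (76 mm by 85 mm) begins 54 mm behind the grasp point. The pads swing forward as they close: fully open they stand 13 mm farther back than shut.
Start: joints at [-1.298, 0.423, 1.63, -0, 1.089, -0.019], TCP at [0.18, -0.599, 0.304] pointing down, gripper open.
Joint ranges: [-3, 3], [-0.9, 2.11], [0.09, 2.58], [-1.31, 4.45], [0.11, 2.69], [-2.54, 2.54]. Speed limits (rad/s): [2.39, 2.39, 3.01, 3.14, 3.14, 3.14].

## Interface

Orientations are given as a 3x3 rotation matrix whose columns are the frame's x, y, z axes.
In Python, from bench import * gives the robot as it stands.
- The arm moves only by the tool step_arm, never from a script. Its argument "deltas" is a list of rows, each a list of 7 numbers: the turn, a rotation vector about the tool's x, y, z in degrees, then the shift along the tool's x, y, z in mm, then the opening in per cent of the stroke, from 0 (shut) to 100 (fully open). In form: [[ax, ay, az, tx, ty, tz, grip], ...]. A call has 1 to 10 rows; each row shifts and turns the commanded pose from where the row before left it, along the tool's axes as they then stand; what a row does not reach is not made up. A row lasts 1/10 s, in which the tool goes at most 50 mm and 8.59 degrees, less where a joint would pass 70% of its speed; a pose out of reach is approached as far as the arm can. A call with a gripper value outside its range is refused whole. The fingers move at their own pace and stop on an object; "newtons" is the grip in N (left out, the last holds). Time passes only in rows, so rows that do not move let the fingers close. It gives the time, the measured TCP pose, the force, the opening and the grip force at its end, in the units of the state.
- state(): the state, without advancing time (a new reading comes with each control period).
- get_image(name): name is "side" or "top"; returns the picture (480x640x3 uint8, red, green, blue); there is no depth.
- camera_info(name): a dict with "fx", "fy", "cx", "cy" (pixels), "R" (3x3) and "t" (3): a world point X has camera coordinates R X + t. Camera axes: x right, y down, z forward; pixel columns grow to the right and rows downward; lengths in m; the calibration is good to about 2 mm. A picture is of the moment at which its call begins. camera_info takes no time and is no camera call.
- close_job(): hands the job in; it is judged then, once.
Trained networks look in the newest picture that a camera, given by its name, has taken for a name from the list of things; names that differ only in an ending like _2 or _b are one class to them, and where a whole thing is asked for, a point or a joint stands for the part that bears it (a point fixed in the world has none). Each returns a list of dicts, best first, with "p" (0 to 1); they miss things now and then, are a little off and sometimes report something else, mostly with a low value. They report only what shows in the picture. A call takes as long as a camera call.
- find_in(camera, label): "rect" ([left, top, width, height] in pixels, round what is visible of it).
The state is a dict: "t": time; "joint_pos": joint angles; "joint_vel": joint speeds; "tau": joint torques, N m; "tcp_pos": TCP position; "tcp_rot": TCP orientation; "force": force on the tool from outside, world axes, zero at the start; "ft_torque": the same for the moment, N m; "width": finger opening in m; "grasp_force": force on a finger pad.
Only numpy, scipy, OpenCV 4.12 (cv2) and the standard library are available. Lean on these libraries where they do the work, as an engineer would, in place of code of your own. Each camera call takes 0.05 s, during which the arm holds its last target. There are 200 camera calls.

## Task

Make up two service kits from the parts lying between the trays: the blue tray gets the small bearing and one spark plug; the yellow tray gets the large bearing, the other spark plug and the feeler gauge. Lay each part flat in the recess cut for it (round for a bearing, short slot for a plug, long slot for the gauge), setting it down rather than dropping it; the gear belongs to neither kit, so leave it where it lies.

Things in the scene. Friction and masses are not known exactly. Their poses are not given: they have to be found in the camera images.
- tray_blue: blue kit tray, fixed, 160x240 mm, dark foam inlay; origin: centre of underside, y along its 240 mm, z up. Rim 10 mm, foam top 8 mm, blue recess floors 5 mm above the bench. Recesses (all at x=0): round, 80 mm wide, y=-65 mm, for a bearing; slot 80 (along x) by 36 mm, y=+21 mm, for a plug lying along x, either way; slot 123 (along x) by 35 mm, y=+84.5 mm, for the gauge along x, either way; here it stays empty
- tray_yellow: yellow kit tray, fixed, 160x240 mm, dark foam inlay; origin: centre of underside, y along its 240 mm, z up. Rim 10 mm, foam top 8 mm, yellow recess floors 5 mm above the bench. Recesses (all at x=0): round, 80 mm wide, y=-65 mm, for a bearing; slot 80 (along x) by 36 mm, y=+21 mm, for a plug lying along x, either way; slot 123 (along x) by 35 mm, y=+84.5 mm, for the gauge along x, either way
- plug_a_mid (a point): spark plug lying on its side, grey metal and white ceramic, 62 mm long, 18 mm wide and 21 mm high at the hexagon in the middle, 50 g; point: its centre, 10.5 mm above its underside; local y runs along its length, z up. Either plug may go in either tray.
- plug_b_mid (a point): spark plug lying on its side, grey metal and white ceramic, 62 mm long, 18 mm wide and 21 mm high at the hexagon in the middle, 50 g; point: its centre, 10.5 mm above its underside; local y runs along its length, z up. The same as the other one.
- gauge_mid (a point): feeler gauge set, closed, a flat grey steel bar 105 mm long, 17 mm wide, 10 mm high, lying on the bench, 80 g; point: its centre, 5 mm above its underside; local y runs along its length, z up
- bearing_small_mid (a point): small ball bearing, a grey steel ring lying flat, 52 mm in diameter, 16 mm high, 140 g; point: its centre, 8 mm above its underside; z up
- bearing_large_mid (a point): large ball bearing, a grey steel ring lying flat, 62 mm in diameter, 16 mm high, 240 g; point: its centre, 8 mm above its underside; z up
- gear_mid (a point): steel spur gear lying flat among the parts, 82 mm in diameter over its teeth (16 mm high), with a 40 mm hub up to 29 mm; not part of either kit; point: its centre, 14.5 mm above its underside

How it is judged:
By the outcome, as a careful person would: the job done as asked, in the order asked, and still so for the second after the job is handed in, with the robot touching nothing.
It also fails if it takes over 118 s, if anything falls off the work surface, if the arm or the gripper's body presses on something with over 40 N, if the wrist force passes 120 N, or if a joint passes its speed limit or range.

## Working session

There is one attempt and no reset: what is moved stays moved. The work goes in short steps, Python scripts to look and compute and a tool call to move; the robot and the scene stay as the last step left them, time stands still between calls to the robot, and variables do not carry over. Pictures are saved under pics/ and viewed, at most 15 in all, crops included, and the job is handed in when it is done.

Besides the shell and the picture viewer there is one more tool, called after "Call:" as a command line: name --pt "numbers of a row" for each row, then --argument value for the rest. step_arm: Moves the arm, as the interface text tells. Its arguments: {"type":"object","properties":{"deltas":{"type":"array"},"newtons":{"type":"number"}},"required":["deltas"]}

```bash
mkdir -p pics; ls; python3 - <<'E'
from bench import *
import cv2, numpy as np
print(state())
try: print(pinch_z)
except Exception as e: print(e)
for c in ("top","side"):
    im=get_image(c); cv2.imwrite(f"pics/{c}0.png",im[:,:,::-1]); 
    i=camera_info(c); print(c,{k:np.round(v,4).tolist() for k,v in i.items()})
    for l in ("tray_blue","tray_yellow","plug_a_mid","gauge_mid","bearing_small_mid","bearing_large_mid","gear_mid"):
        print(l,[(np.round(d["rect"]).tolist(),round(d["p"],2)) for d in find_in(c,l)][:4])
E
```

```text
pics
{'t': 0.0, 'joint_pos': array([-1.29800904e+00,  4.23854461e-01,  1.63072458e+00,  1.18890196e-05,
        1.08858386e+00, -1.89684436e-02]), 'joint_vel': array([-1.24196172e-05,  6.31211112e-05,  5.34713895e-04,  7.97003625e-04,
       -6.78550366e-05, -1.38037351e-03]), 'tau': array([-2.82963447e-03, -5.57385671e+01, -2.81743044e+01, -1.88789995e-04,
        7.31231077e-03,  1.68546222e-05]), 'tcp_pos': array([ 0.17969618, -0.59814136,  0.30312351]), 'tcp_rot': array([[ 9.57741939e-01,  2.87628594e-01, -4.12908072e-04],
       [ 2.87628887e-01, -9.57740741e-01,  1.51502699e-03],
       [ 4.03062006e-05, -1.56976918e-03, -9.99998767e-01]]), 'force': array([ 0.03639445, -0.24884676, -0.44368087]), 'ft_torque': array([-0.00700913,  0.01605393,  0.00516734]), 'grasp_force': 0.0, 'width': 0.08545160226129205}
0.0539
top {'fx': 552.1345, 'fy': 552.1345, 'cx': 316.4009, 'cy': 245.2898, 'R': [[0.0212, -0.9997, -0.0113], [-0.9951, -0.02, -0.0973], [0.097, 0.0133, -0.9952]], 't': [0.0061, 0.5211, 1.0962]}
tray_blue [([123.0, 205.0, 80.0, 112.0], 0.78), ([381.0, 207.0, 21.0, 21.0], 0.57)
[... 213 characters left out ...]
7.0, 29.0, 26.0], 0.76)]
bearing_large_mid [([377.0, 263.0, 29.0, 31.0], 0.64)]
gear_mid [([309.0, 187.0, 38.0, 41.0], 0.78)]
side {'fx': 497.1219, 'fy': 497.1219, 'cx': 324.2329, 'cy': 232.4227, 'R': [[0.9992, -0.0363, 0.0176], [-0.0036, -0.5145, -0.8575], [0.0402, 0.8567, -0.5142]], 't': [-0.5223, 0.0352, 0.9877]}
tray_blue [([255.0, 165.0, 102.0, 30.0], 0.58)]
tray_yellow [([227.0, 328.0, 185.0, 102.0], 0.78), ([346.0, 274.0, 26.0, 19.0], 0.47)]
plug_a_mid [([349.0, 205.0, 10.0, 13.0], 0.6)]
gauge_mid [([262.0, 246.0, 52.0, 7.0], 0.9)]
bearing_small_mid [([279.0, 210.0, 28.0, 19.0], 0.91)]
bearing_large_mid [([274.0, 270.0, 36.0, 34.0], 0.64)]
gear_mid [([343.0, 232.0, 37.0, 25.0], 0.91)]
```

```bash
python3 - <<'E'
import cv2
im=cv2.imread("pics/top0.png"); cv2.imwrite("pics/top0c.png",cv2.resize(im[170:340,230:430],None,fx=3.5,fy=3.5,interpolation=cv2.INTER_CUBIC))
E
```

```text
(no output)
```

View pics/top0.png

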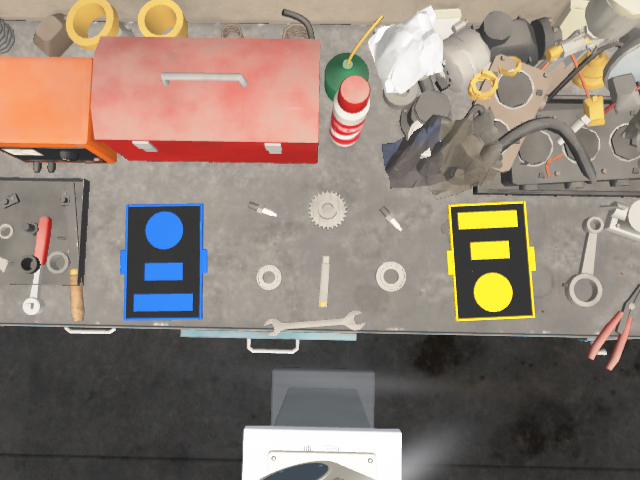

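View pics/top0c.png

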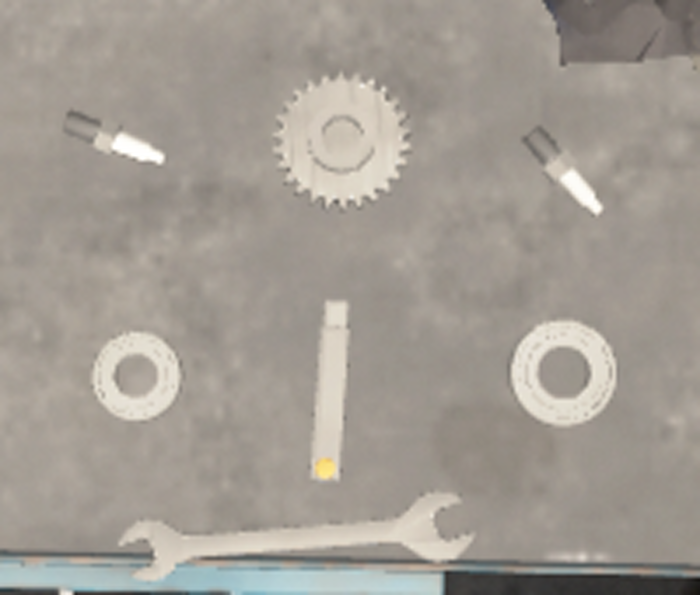

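View pics/side0.png

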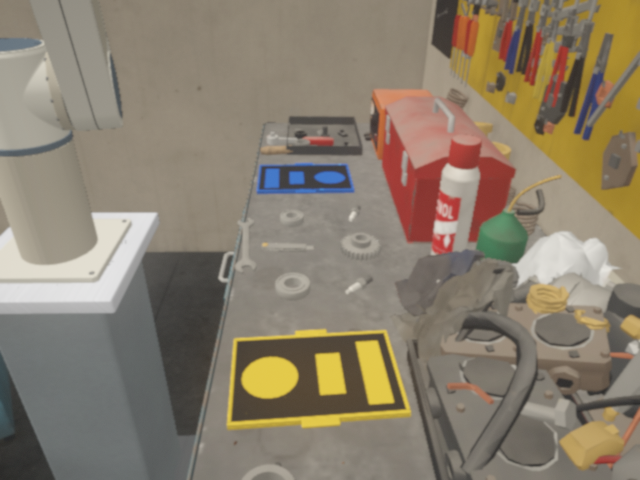

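The top view shows the blue tray around (163,261) with its round recess far, and the yellow tray around (492,261) with its round recess near. The plugs are near (263,210) and (392,218), the gear at (328,210), the small bearing at (269,277), the large bearing at (391,277) and the gauge at (325,281). The side view agrees with this layout.

```bash
cat > h.py <<'E'
import numpy as np, cv2
from bench import *
def back(cam,uv,z):
    c=camera_info(cam); R,t=np.array(c["R"]),np.array(c["t"]); o=-R.T@t
    d=R.T@np.array([(uv[0]-c["cx"])/c["fx"],(uv[1]-c["cy"])/c["fy"],1]); return (o+d*(z-o[2])/d[2])
def proj(cam,X):
    c=camera_info(cam); p=np.array(c["R"])@X+np.array(c["t"]); return np.array([c["fx"]*p[0]/p[2]+c["cx"],c["fy"]*p[1]/p[2]+c["cy"]])
def tgt(xy,tipz,ya,tip=0.073):
    """tool-axis deltas from measured pose to grasp xy, TCP height tipz+tip, closing line at world angle ya (deg)"""
    s=state(); R=np.array(s["tcp_rot"]); p=np.array(s["tcp_pos"])
    cur=np.degrees(np.arctan2(R[1,1],R[0,1])); d=(ya-cur+90)%180-90
    a=R[:,0]; 
    v=R.T@(np.array([*xy,tipz+tip])-p)*1000
    return dict(turn_toolz=round(-d,1),shift=np.round(v,1).tolist())
E
python3 - <<'E'
from h import *
for cam in("top","side"):
    im=cv2.imread(f"pics/{cam}0.png"); hsv=cv2.cvtColor(im,cv2.COLOR_BGR2HSV)
    for n,lo,hi in(("blue",(100,120,120),(125,255,255)),("yellow",(22,150,120),(35,255,255))):
        m=cv2.inRange(hsv,lo,hi); k,lab,st,ce=cv2.connectedComponentsWithStats(m)
        for i in range(1,k):
            x,y,w,h,a=st[i]
            if a>250 and y>150 and (cam=="top" or n=="yellow" or x<360):
                P=np.array([back(cam,q,.005)[:2] for q in np.argwhere(lab==i)[:,::-1].astype(float)])
                r=cv2.minAreaRect((P*1000).astype(np.float32))
                print(cam,n,st[i],P.mean(0).round(4),np.round(r[1]),round(r[2],1))
c0=dict(small=(269.1,277.4,.016),large=(391.1,276.6,.016),A1=(248.9,204.3,.01),A2=(276.6,214.9,.01),B1=(382.3,206.6,.01),B2=(401.4,230,.01),g1=(326.3,255.7,.01),g2=(322.9,307.1,.01),gear=(327.5,210,.016))
W={k:back("top",v[:2],v[2]) for k,v in c0.items()}
for k,v in W.items(): print(k,v.round(4))
for a,b in(("A1","A2"),("B1","B2"),("g1","g2")):
    d=W[b]-W[a]; print(a,((W[a]+W[b])/2).round(4),"len",np.linalg.norm(d).round(4),"ang",np.degrees(np.arctan2(d[1],d[0])).round(1))
for l,r,z in(("small",(279,210,28,19),.01),("large",(274,270,36,34),.01),("gauge",(262,246,52,7),.005),("plug",(349,205,10,13),.01)):
    q=(r[0]+r[2]/2-.5,r[1]+r[3]/2-.5); print("side",l,back("side",q,z).round(4))
print(type(pinch_z),pinch_z)
E
```

```text
top blue [ 120  204   87  117 1297] [0.4798 0.328 ] [241. 179.] 2.0
top blue [ 145  211   38   39 1158] [0.5488 0.3355] [80. 77.] 2.6Traceback (most recent call last):
  File "<stdin>", line 9, in <module>
  File "h.py", line 4, in back
    c=camera_info(cam); R,t=np.array(c["R"]),np.array(c["t"]); o=-R.T@t
ValueError: time passes only in moves, steps and waits
```

```bash
sed -i 's/^from bench import \*/from bench import *\nCI={c:camera_info(c) for c in ("top","side")}/; s/c=camera_info(cam)/c=CI[cam]/' h.py
cat > m.py <<'E'
from h import *
for cam in("top","side"):
    im=cv2.imread(f"pics/{cam}0.png"); hsv=cv2.cvtColor(im,cv2.COLOR_BGR2HSV)
    for n,lo,hi in(("blue",(100,120,120),(125,255,255)),("yellow",(22,150,120),(35,255,255))):
        m=cv2.inRange(hsv,lo,hi); k,lab,st,ce=cv2.connectedComponentsWithStats(m)
        for i in range(1,k):
            x,y,w,h,a=st[i]
            if a>250 and y>150 and (cam=="top" or n=="yellow" or x<360):
                P=np.array([back(cam,q,.005)[:2] for q in np.argwhere(lab==i)[:,::-1].astype(float)])
                r=cv2.minAreaRect((P*1000).astype(np.float32))
                print(cam,n,st[i],P.mean(0).round(4),np.round(r[1]),round(r[2],1))
c0=dict(small=(269.1,277.4,.016),large=(391.1,276.6,.016),A1=(248.9,204.3,.01),A2=(276.6,214.9,.01),B1=(382.3,206.6,.01),B2=(401.4,230,.01),g1=(326.3,255.7,.01),g2=(322.9,307.1,.01),gear=(327.5,210,.016))
W={k:back("top",v[:2],v[2]) for k,v in c0.items()}
for k,v in W.items(): print(k,v.round(4))
for a,b in(("A1","A2"),("B1","B2"),("g1","g2")):
    d=W[b]-W[a]; print(a,((W[a]+W[b])/2).round(4),"len",np.linalg.norm(d).round(4),"ang",np.degrees(np.arctan2(d[1],d[0])).round(1))
for l,r,z in(("small",(279,210,28,19),.01),("large",(274,270,36,34),.01),("gauge",(262,246,52,7),.005),("plug",(349,205,10,13),.01),("gear",(343,232,37,25),.013)):
    q=(r[0]+r[2]/2-.5,r[1]+r[3]/2-.5); print("side",l,back("side",q,z).round(4))
E
python3 m.py
```

```text
top blue [ 120  204   87  117 1297] [0.4798 0.328 ] [241. 179.] 2.0
top blue [ 145  211   38   39 1158] [0.5488 0.3355] [80. 77.] 2.6
top blue [144 262  39  19 725] [0.463  0.3328] [37. 80.] 1.2
top blue [ 133  293   60   19 1085] [0.3997 0.3309] [ 37. 122.] 1.2
top yellow [ 446  201   90  120 1346] [ 0.4964 -0.3382] [241. 180.] 3.8
top yellow [ 457  210   61   20 1050] [ 0.5842 -0.3354] [ 37. 123.] 3.8
top yellow [470 240  40  20 718] [ 0.5207 -0.3398] [38. 80.] 3.8
top yellow [ 474  272   39   40 1227] [ 0.4347 -0.3455] [77. 80.] 89.6
side blue [257 165  96  28 770] [0.4497 0.2963] [238. 164.] 1.9
side blue [314 171  31  13 317] [0.548  0.3375] [79. 75.] 0.1
side yellow [ 228  330  182   99 2537] [ 0.4976 -0.3705] [240. 181.] 3.6
side yellow [ 355  340   40   65 1611] [ 0.5821 -0.3368] [ 37. 123.] 3.8
side yellow [ 315  352   32   44 1112] [ 0.5183 -0.3382] [38. 80.] 3.3
side yellow [ 241  356   58   43 1921] [ 0.4321 -0.343 ] [79. 79.] 56.8
small [0.4541 0.112  0.016 ]
large [ 0.4609 -0.1363  0.016 ]
A1 [0.6051 0.1591 0.01  ]
A2 [0.584  0.1009 0.01  ]
B1 [ 0.6056 -0.1177  0.01  ]
B2 [ 0.5576 -0.1575  0.01  ]
g1 [ 0.5013 -0.0037  0.01  ]
g2 [0.3961 0.0011 0.01  ]
gear [ 0.5953 -0.0043  0.016 ]
A1 [0.5945 0.13   0.01  ] len 0.0619 ang -109.9
B1 [ 0.5816 -0.1376  0.01  ] len 0.0624 ang -140.4
g1 [ 0.4487 -0.0013  0.01  ] len 0.1052 ang 177.3
side small [0.4567 0.1058 0.01  ]
side large [ 0.4594 -0.1381  0.01  ]
side gauge [ 0.4487 -0.0077  0.005 ]
side plug [0.5942 0.142  0.01  ]
side gear [ 0.5966 -0.0028  0.013 ]
```

```bash
python3 -c "
from h import *
print(tgt((.4548,.1127),.067,-90))"
```

```text
{'turn_toolz': np.float64(16.7), 'shift': [468.0, -602.1, 163.9]}
```

Call:
step_arm --pt "0 0 8.4 0 0 0 100" --pt "0 0 8.3 0 0 0 100" --pt "0 0 0 15.3 -39.5 9 100" --pt "0 0 0 15.3 -39.5 9 100" --pt "0 0 0 15.3 -39.5 9 100" --pt "0 0 0 15.3 -39.5 9 100" --pt "0 0 0 15.3 -39.5 9 100" --pt "0 0 0 15.3 -39.5 9 100" --pt "0 0 0 15.3 -39.5 9 100" --pt "0 0 0 15.3 -39.5 9 100" --newtons 40

```text
t: 1.8
tcp_pos: [0.3025, -0.2811, 0.2319]
tcp_rot: [[1.0, -0.0, 0.001], [-0.0, -1.0, -0.001], [0.001, 0.001, -1.0]]
force: [0.9, 0.1, -0.3]
width: 0.0854
grasp_force: 0.0
```

Call:
step_arm --pt "0 0 0 15.3 -39.5 9 100" --pt "0 0 0 15.3 -39.5 9 100" --pt "0 0 0 15.3 -39.5 9 100" --pt "0 0 0 15.3 -39.5 9 100" --pt "0 0 0 15.3 -39.5 9 100" --pt "0 0 0 15.3 -39.5 9 100" --pt "0 0 0 15.3 -39.5 9 100" --pt "0 0 0 15.3 -39.5 9 100" --pt "0 0 0 15.3 -39.5 9 100" --pt "0 0 0 15.3 -39.5 9 100"

```text
t: 2.8
tcp_pos: [0.4556, 0.1145, 0.1417]
tcp_rot: [[1.0, 0.001, 0.001], [0.001, -1.0, 0.0], [0.001, -0.0, -1.0]]
force: [0.9, -1.1, -0.0]
width: 0.0853
grasp_force: 0.0
```

```bash
python3 -c "
from h import *
print(tgt((.4548,.1127),.012,-90),state()['tcp_pos'],state()['joint_pos'])
im=get_image('side'); cv2.imwrite('pics/s1.png',cv2.resize(im[120:300,200:400,::-1],None,fx=3.3,fy=3.3))
p=state()['tcp_pos']
for d in (0,.06,.073,.086): print(d,(proj('side',p-[0,0,d])-[200,120])*3.3)
"
```

```text
{'turn_toolz': np.float64(0.0), 'shift': [-0.9, 1.8, 56.7]} [0.4556329  0.11449391 0.14169931] [ 2.20869891e-01  4.75225868e-01  2.06180538e+00 -5.26009587e-05
  6.03893470e-01  1.79103619e+00]
0 [305.42042565 135.36337331]
0.06 [306.82284624 221.3572046 ]
0.073 [307.11607221 239.33727763]
0.086 [307.40566662 257.09467044]
```

View pics/s1.png

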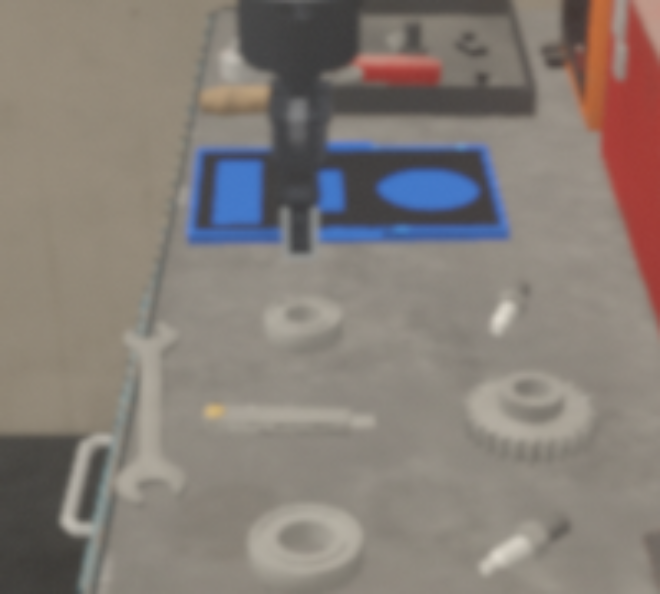

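The side crop shows the open fingertips about 58–60 mm ahead of the TCP, with the near tip at crop (298,252), so the 73 mm figure is for shut fingers. The small bearing is under the gripper, so I'll descend and grip.

Call:
step_arm --pt "0 0 0 -0.9 1.8 30 100" --pt "0 0 0 0 0 25 100" --pt "0 0 0 0 0 12 100" --pt "0 0 0 0 0 0 100" --pt "0 0 0 0 0 0 40" --pt "0 0 0 0 0 0 40" --pt "0 0 0 0 0 0 40" --pt "0 0 0 0 0 0 40" --pt "0 0 0 0 0 0 40"

```text
t: 3.75
tcp_pos: [0.4549, 0.1108, 0.0764]
tcp_rot: [[1.0, 0.0, 0.002], [0.0, -1.0, 0.0], [0.002, -0.0, -1.0]]
force: [-0.6, -1.1, 8.8]
width: 0.0493
grasp_force: 40.0
```

```bash
python3 -c "
from h import *
im=get_image('side'); cv2.imwrite('pics/s2.png',cv2.resize(im[150:250,240:350,::-1],None,fx=6,fy=6))
s=state();p=s['tcp_pos'];print(p,s['force'],s['width'],s['ft_torque'])
for y in (.1108,.0848,.0703):
  for d in (.0,.008,.016): print(y,d,(proj('side',[p[0],y,d])-[240,150])*6)
"
```

```text
[0.45488964 0.11074708 0.07637951] [-0.75771822 -1.40693985  8.1170738 ] 0.04939082425630238 [-0.06754616  0.16445876 -0.03014391]
0.1108 0.0 [310.83814043 430.97114571]
0.1108 0.008 [310.49090396 412.07602714]
0.1108 0.016 [310.14105305 393.03864227]
0.0848 0.0 [309.43042876 466.64826744]
0.0848 0.008 [309.07060447 447.49800674]
0.0848 0.016 [308.70801459 428.20055801]
0.0703 0.0 [308.61980874 487.1926658 ]
0.0703 0.008 [308.25263601 467.89797347]
0.0703 0.016 [307.88260806 448.45324163]
```

View pics/s2.png

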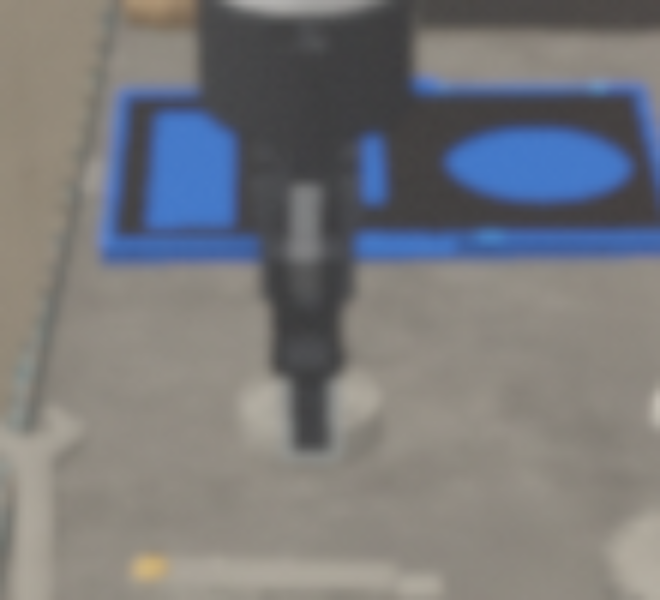

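Call:
step_arm --pt "0 0 0 0 0 -20 40" --pt "0 0 0 0 0 -25 40" --pt "0 0 -1.8 0 0 -10 40" --pt "0 0 0 18 -45 0 40" --pt "0 0 0 18 -45 0 40" --pt "0 0 0 18 -45 0 40" --pt "0 0 0 18 -45 0 40" --pt "0 0 0 15 -40 0 40" --pt "0 0 0 0 0 0 40" --pt "0 0 0 0 0 0 40"

```text
t: 4.8
tcp_pos: [0.5338, 0.334, 0.1303]
tcp_rot: [[0.999, 0.033, 0.0], [0.033, -0.999, 0.0], [0.0, -0.0, -1.0]]
force: [-0.4, -1.5, -1.2]
width: 0.0491
grasp_force: 42.8
```

```bash
python3 -c "
from h import *
s=state();print(s['force'],s['width'],s['grasp_force'])
print(tgt((.5488,.3355),.0084,91.8),s['tcp_pos'],s['joint_pos'])
"
```

```text
[-0.37894988 -1.47899038 -1.19708705] 0.04913510513050744 42.842630471386656
{'turn_toolz': np.float64(0.1), 'shift': [15.0, -1.0, 48.9]} [0.53381462 0.33398394 0.13025941] [ 5.40212118e-01  6.57251170e-01  1.70541403e+00 -1.61611630e-04
  7.78686221e-01  2.07784146e+00]
```

Call:
step_arm --pt "0 0 0 15 -1 0 40" --pt "0 0 0 0 0 20 40" --pt "0 0 0 0 0 18 40" --pt "0 0 0 0 0 7 40" --pt "0 0 0 0 0 2 40" --pt "0 0 0 0 0 0 40" --pt "0 0 0 0 0 0 40"

```text
t: 5.5
tcp_pos: [0.5493, 0.335, 0.0835]
tcp_rot: [[0.999, 0.032, 0.001], [0.032, -0.999, 0.0], [0.001, -0.0, -1.0]]
force: [-0.6, -0.3, -1.4]
width: 0.0494
grasp_force: 42.8
```

Call:
step_arm --pt "0 0 0 0 0 1 40" --pt "0 0 0 0 0 1 40" --pt "0 0 0 0 0 0 40" --pt "0 0 0 0 0 0 40"

```text
t: 5.9
tcp_pos: [0.5493, 0.3351, 0.0815]
tcp_rot: [[0.999, 0.032, 0.001], [0.032, -0.999, 0.001], [0.001, -0.001, -1.0]]
force: [-1.0, -0.5, 4.2]
width: 0.0493
grasp_force: 43.4
```

Call:
step_arm --pt "0 0 0 0 0 0 60" --pt "0 0 0 0 0 0 80" --pt "0 0 0 0 0 0 80" --pt "0 0 0 0 0 -30 80" --pt "0 0 0 0 0 -40 80" --pt "0 0 0 7.9 41.2 0 80" --pt "0 0 0 7.9 41.2 0 60" --pt "0 0 0 7.9 41.2 0 60" --pt "0 0 0 7.9 41.2 0 60" --pt "0 0 0 7.9 41.2 0 60"

```text
t: 6.9
tcp_pos: [0.5952, 0.1287, 0.151]
tcp_rot: [[0.999, 0.032, 0.0], [0.032, -0.999, -0.0], [0.0, 0.0, -1.0]]
force: [0.3, 0.7, 0.0]
width: 0.0514
grasp_force: 0.0
```

Call:
step_arm --pt "0 0 -8.5 0 0 0 60" --pt "0 0 -8.5 0 0 0 60" --pt "0 0 -8.5 0 0 0 60" --pt "0 0 -8.5 0 0 0 60" --pt "0 0 -8.5 0 0 0 60" --pt "0 0 -8.5 0 0 0 60" --pt "0 0 -8.5 0 0 0 60" --pt "0 0 -8.5 0 0 0 60" --pt "0 0 0 0 0 0 60"

```text
t: 7.8
tcp_pos: [0.595, 0.1302, 0.1508]
tcp_rot: [[0.344, 0.939, -0.0], [0.939, -0.344, -0.0], [-0.0, -0.0, -1.0]]
force: [0.2, -0.3, -0.3]
width: 0.0512
grasp_force: 0.0
```

```bash
python3 -c "
from h import *
s=state();print(s['force'],s['width'],s['tcp_pos'])
print(tgt((.5952,.1307),.0045,-19.9))
im=get_image('top'); cv2.imwrite('pics/t3.png',cv2.resize(im[190:330,110:310,::-1],None,fx=4,fy=4))
"
```

```text
[ 0.19643503 -0.32721599 -0.27471   ] 0.051214604128826675 [0.59497036 0.13017093 0.15082021]
{'turn_toolz': np.float64(-0.2), 'shift': [0.6, 0.0, 73.3]}
```

View pics/t3.png

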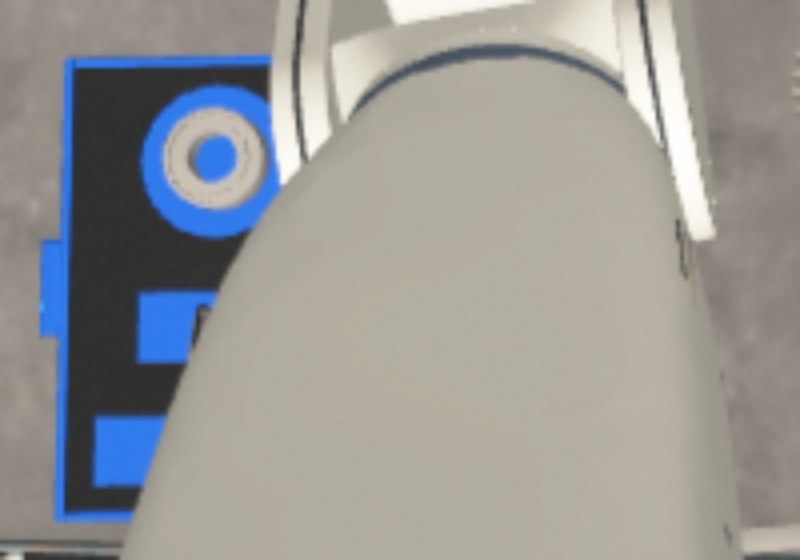

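The small bearing lies flat and centred in the blue round recess (crop 214,158). Next is plug A.

Call:
step_arm --pt "0 0 0 0.6 0 30 60" --pt "0 0 0 0 0 30 60" --pt "0 0 0 0 0 13 60" --pt "0 0 0 0 0 0 60" --pt "0 0 0 0 0 0 8" --pt "0 0 0 0 0 0 8" --pt "0 0 0 0 0 0 8" --pt "0 0 0 0 0 0 8" --pt "0 0 0 0 0 0 8" --pt "0 0 0 0 0 0 8" --newtons 30

```text
t: 8.85
tcp_pos: [0.5962, 0.131, 0.0794]
tcp_rot: [[0.345, 0.939, 0.002], [0.939, -0.345, 0.001], [0.001, 0.002, -1.0]]
force: [-1.1, -1.3, 7.8]
width: 0.0172
grasp_force: 31.0
```

Call:
step_arm --pt "0 0 0 0 0 -20 8" --pt "0 0 -7.2 0 0 -20 8" --pt "0 0 -7.2 0 0 -15 8" --pt "0 0 -7.3 0 0 0 8" --pt "0 0 0 39.6 -25.4 0 8" --pt "0 0 0 39.6 -25.4 0 8" --pt "0 0 0 39.6 -25.4 0 8" --pt "0 0 0 39.6 -25.4 0 8" --pt "0 0 0 39.6 -25.4 0 8" --pt "0 0 0 0 0 0 8"

```text
t: 9.85
tcp_pos: [0.4601, 0.3292, 0.1334]
tcp_rot: [[-0.032, 1.0, -0.0], [1.0, 0.032, 0.001], [0.001, -0.0, -1.0]]
force: [-0.3, -0.2, -0.4]
width: 0.0168
grasp_force: 30.2
```

```bash
python3 -c "
from h import *
s=state();print(s['force'],s['width'],s['grasp_force'])
print(tgt((.463,.3328),.0114,1.8),s['tcp_pos'],s['joint_pos'])
"
```

```text
[-0.33864968 -0.21606799 -0.41473306] 0.01681304559724617 30.208813548088074
{'turn_toolz': np.float64(0.0), 'shift': [3.4, 3.0, 49.0]} [0.46012907 0.32922085 0.13337793] [5.99730330e-01 5.85322413e-01 1.85306392e+00 1.09616496e-03
 7.02763832e-01 5.67283284e-01]
```

Call:
step_arm --pt "0 0 0 3.4 3 0 8" --pt "0 0 0 0 0 20 8" --pt "0 0 0 0 0 18 8" --pt "0 0 0 0 0 8 8" --pt "0 0 0 0 0 1 8" --pt "0 0 0 0 0 0 8" --pt "0 0 0 0 0 0 8"

```text
t: 10.55
tcp_pos: [0.4667, 0.3288, 0.0867]
tcp_rot: [[-0.026, 1.0, 0.001], [1.0, 0.026, 0.001], [0.001, 0.001, -1.0]]
force: [-0.2, 0.7, -0.2]
width: 0.0172
grasp_force: 30.2
```

```bash
python3 -c "
from h import *
s=state();print(s['force'],s['width'],s['grasp_force'])
im=get_image('side'); cv2.imwrite('pics/s4.png',cv2.resize(im[130:210,240:370,::-1],None,fx=6,fy=6))
"
```

```text
[-0.15064006  0.66761011 -0.20926676] 0.01715963107124398 30.213063955307007
```

View pics/s4.png

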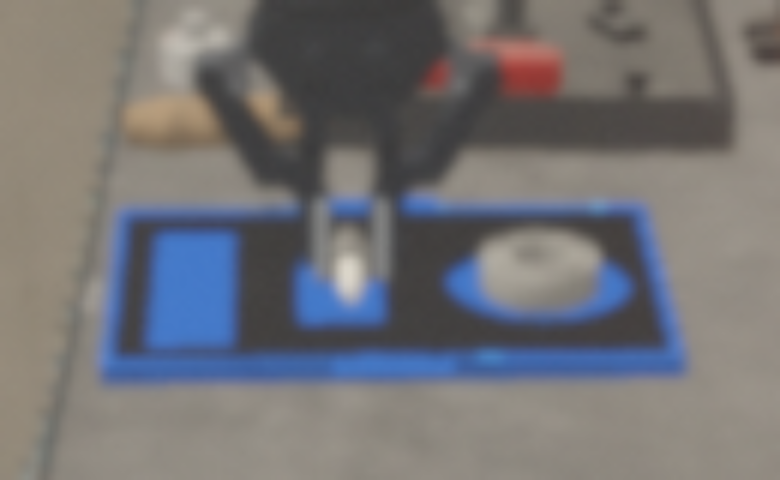

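The plug hangs level over the short slot (crop 349,270), about 4 mm off centre. I'll correct that and set it down.

Call:
step_arm --pt "0 0 0 4 -3.7 0 8" --pt "0 0 0 0 0 0 8" --pt "0 0 0 0 0 1 8" --pt "0 0 0 0 0 1 8" --pt "0 0 0 0 0 0 8" --pt "0 0 0 0 0 0 8"

```text
t: 11.2
tcp_pos: [0.4621, 0.3329, 0.0844]
tcp_rot: [[-0.027, 1.0, 0.0], [1.0, 0.027, 0.0], [0.0, 0.0, -1.0]]
force: [-2.4, -0.8, 5.7]
width: 0.0172
grasp_force: 30.8
```

Call:
step_arm --pt "0 0 0 0 0 0 25" --pt "0 0 0 0 0 0 45" --pt "0 0 0 0 0 0 45" --pt "0 0 0 0 0 0 45" --pt "0 0 0 0 0 -20 45" --pt "0 0 0 0 0 -40 45" --pt "0 0 0 0 0 -15 45" --pt "0 0 0 -46.8 -1.2 0 100" --pt "0 0 0 -46.8 -1.2 0 100" --pt "0 0 0 -46.8 -1.2 0 100"

```text
t: 12.2
tcp_pos: [0.4619, 0.1911, 0.159]
tcp_rot: [[-0.028, 1.0, 0.001], [1.0, 0.028, 0.0], [0.0, 0.001, -1.0]]
force: [0.3, -1.0, -0.1]
width: 0.0798
grasp_force: 0.0
```

Call:
step_arm --pt "0 0 0 -46.8 -1.2 0 100" --pt "0 0 0 -46.8 -1.2 0 100" --pt "0 0 0 -46.8 -1.2 0 100" --pt "0 0 0 -46.8 -1.2 0 100" --pt "0 0 0 -46.8 -1.2 0 100" --pt "0 0 0 -46.8 -1.2 0 100" --pt "0 0 0 -46.8 -1.2 0 100" --pt "0 0 8 0 0 0 100" --pt "0 0 8 0 0 0 100" --pt "0 0 8 0 0 0 100"

```text
t: 13.2
tcp_pos: [0.4623, -0.1362, 0.1587]
tcp_rot: [[0.389, 0.921, -0.0], [0.921, -0.389, 0.0], [-0.0, -0.0, -1.0]]
force: [0.3, 0.3, -0.2]
width: 0.0854
grasp_force: 0.0
```

Call:
step_arm --pt "0 0 8 0 0 0 100" --pt "0 0 8 0 0 0 100" --pt "0 0 8 0 0 0 100" --pt "0 0 8 0 0 0 100" --pt "0 0 8 0 0 0 100" --pt "0 0 8 0 0 0 100" --pt "0 0 8 0 0 0 100" --pt "0 0 7.9 0 0 0 100" --pt "0 0 0 0 0 0 100" --pt "0 0 0 0 0 0 100"

```text
t: 14.2
tcp_pos: [0.4625, -0.1354, 0.1588]
tcp_rot: [[0.998, 0.067, -0.0], [0.067, -0.998, 0.0], [-0.0, -0.0, -1.0]]
force: [-0.7, -0.3, -0.1]
width: 0.0852
grasp_force: 0.0
```

```bash
python3 -c "
from h import *
s=state();print(s['force'],s['width'],s['tcp_pos'])
print(tgt((.4616,-.1356),.0,-86.1))
im=get_image('top'); cv2.imwrite('pics/t5.png',cv2.resize(im[190:330,110:310,::-1],None,fx=4,fy=4))
"
```

```text
[-0.72121293 -0.32983947 -0.06052055] 0.0851731306649581 [ 0.46247354 -0.13543292  0.15881404]
{'turn_toolz': np.float64(-0.1), 'shift': [-0.9, 0.1, 85.8]}
```

View pics/t5.png

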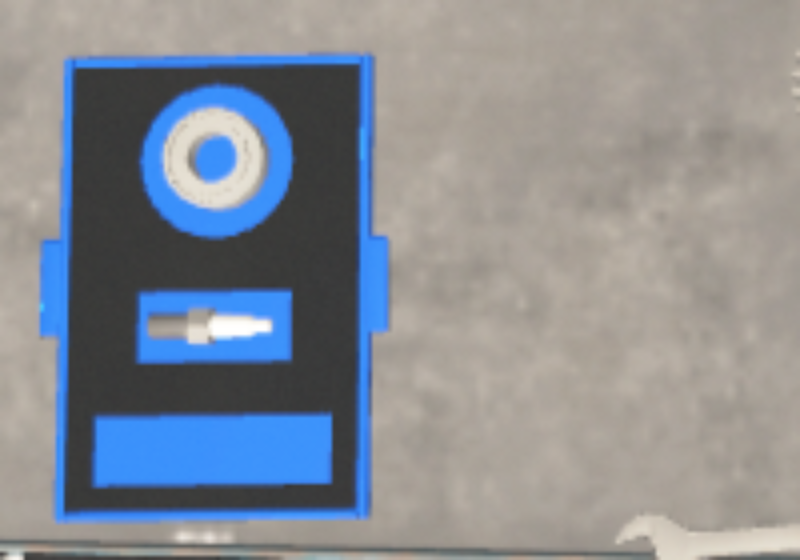

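The blue kit is complete: bearing at crop (214,158), plug lying centred in its slot at (210,326), long slot empty. Next is the large bearing.

Call:
step_arm --pt "0 0 0 -0.9 0 35 100" --pt "0 0 0 0 0 35 100" --pt "0 0 0 0 0 17 100" --pt "0 0 0 0 0 0 100" --pt "0 0 0 0 0 0 50" --pt "0 0 0 0 0 0 50" --pt "0 0 0 0 0 0 50" --pt "0 0 0 0 0 0 50" --pt "0 0 0 0 0 0 50" --newtons 50

```text
t: 15.15
tcp_pos: [0.4622, -0.1357, 0.0734]
tcp_rot: [[0.998, 0.064, 0.002], [0.064, -0.998, -0.001], [0.002, 0.001, -1.0]]
force: [-0.8, 0.6, 6.5]
width: 0.0586
grasp_force: 53.6
```

Call:
step_arm --pt "0 0 0 0 0 -20 50" --pt "0 0 0 0 0 -30 50" --pt "0 0 0 0 0 -10 50" --pt "0 0 0 -8.3 41.6 0 50" --pt "0 0 0 -8.3 41.6 0 50" --pt "0 0 0 -8.3 41.6 0 50" --pt "0 0 0 -8.3 41.6 0 50" --pt "0 0 0 -8.3 41.6 0 50" --pt "0 0 0 0 0 0 50" --pt "0 0 0 0 0 0 50"

```text
t: 16.15
tcp_pos: [0.4328, -0.3466, 0.1318]
tcp_rot: [[0.998, 0.061, 0.0], [0.061, -0.998, -0.0], [0.0, 0.0, -1.0]]
force: [-0.6, 0.6, -2.4]
width: 0.0581
grasp_force: 55.5
```

```bash
python3 -c "
from h import *
s=state();print(s['force'],s['width'],s['grasp_force'])
print(tgt((.434,-.345),.0054,-86.1),s['tcp_pos'])
"
```

```text
[-0.56086049  0.62565434 -2.41255518] 0.05814450046940103 55.45179083972471
{'turn_toolz': np.float64(-0.4), 'shift': [1.2, -1.5, 53.4]} [ 0.4328427  -0.34656191  0.13175637]
```

Call:
step_arm --pt "0 0 -0.4 1.2 -1.5 0 50" --pt "0 0 0 0 0 25 50" --pt "0 0 0 0 0 18 50" --pt "0 0 0 0 0 7 50" --pt "0 0 0 0 0 1 50" --pt "0 0 0 0 0 1 50" --pt "0 0 0 0 0 0 50" --pt "0 0 0 0 0 0 50"

```text
t: 16.95
tcp_pos: [0.4349, -0.3443, 0.0807]
tcp_rot: [[0.998, 0.07, 0.001], [0.07, -0.998, -0.001], [0.001, 0.001, -1.0]]
force: [0.3, -0.1, -1.7]
width: 0.0585
grasp_force: 55.4
```

Call:
step_arm --pt "0 0 0 0 0 1 50" --pt "0 0 0 0 0 1 50" --pt "0 0 0 0 0 0.5 50" --pt "0 0 0 0 0 0 50" --pt "0 0 0 0 0 0 50"

```text
t: 17.45
tcp_pos: [0.4346, -0.3443, 0.0784]
tcp_rot: [[0.998, 0.07, 0.001], [0.07, -0.998, -0.0], [0.001, 0.0, -1.0]]
force: [-2.0, 1.7, 9.2]
width: 0.0588
grasp_force: 56.5
```

Call:
step_arm --pt "0 0 0 0 0 0 70" --pt "0 0 0 0 0 0 95" --pt "0 0 0 0 0 0 95" --pt "0 0 0 0 0 -30 95" --pt "0 0 0 0 0 -45 95" --pt "0 0 0 27 -32.8 0 60" --pt "0 0 0 27 -32.8 0 60" --pt "0 0 0 27 -32.8 0 60" --pt "0 0 0 27 -32.8 0 60" --pt "0 0 0 27 -32.8 0 60"

```text
t: 18.45
tcp_pos: [0.5584, -0.1696, 0.1524]
tcp_rot: [[0.998, 0.07, 0.0], [0.07, -0.998, -0.0], [0.0, 0.0, -1.0]]
force: [-0.1, -0.6, -0.8]
width: 0.051
grasp_force: 0.0
```

Call:
step_arm --pt "0 0 0 27 -32.8 0 60" --pt "0 0 -7.1 0 0 0 60" --pt "0 0 -7.1 0 0 0 60" --pt "0 0 -7.1 0 0 0 60" --pt "0 0 -7.1 0 0 0 60" --pt "0 0 -7.1 0 0 0 60" --pt "0 0 0 0 0 0 60" --pt "0 0 0 0 0 0 60"

```text
t: 19.25
tcp_pos: [0.5822, -0.1365, 0.1523]
tcp_rot: [[0.774, 0.634, -0.0], [0.634, -0.774, 0.0], [-0.0, -0.0, -1.0]]
force: [-0.5, -0.3, -0.5]
width: 0.0512
grasp_force: 0.0
```

```bash
python3 -c "
from h import *
s=state();print(s['force'],s['width'],s['tcp_pos'])
print(tgt((.5823,-.1369),.0045,-50.4))
im=get_image('top'); cv2.imwrite('pics/t6.png',cv2.resize(im[190:330,350:550,::-1],None,fx=4,fy=4))
"
```

```text
[-0.49949184 -0.34760459 -0.50967417] 0.05124136433608652 [ 0.58220378 -0.13645199  0.15227212]
{'turn_toolz': np.float64(-0.3), 'shift': [-0.2, 0.4, 74.8]}
```

View pics/t6.png

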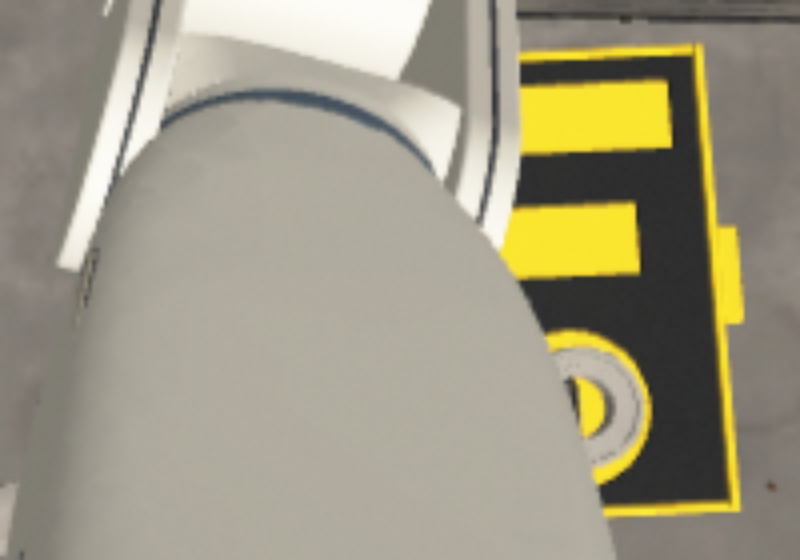

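The part of the large bearing that shows, around crop (600,410), lies inside the yellow round recess. Plug B next.

Call:
step_arm --pt "0 0 0 0 0 30 60" --pt "0 0 0 0 0 32 60" --pt "0 0 0 0 0 13 60" --pt "0 0 0 0 0 0 60" --pt "0 0 0 0 0 0 8" --pt "0 0 0 0 0 0 8" --pt "0 0 0 0 0 0 8" --pt "0 0 0 0 0 0 8" --pt "0 0 0 0 0 0 8" --pt "0 0 0 0 0 0 8" --newtons 30

```text
t: 20.3
tcp_pos: [0.5832, -0.1367, 0.0789]
tcp_rot: [[0.772, 0.636, 0.002], [0.636, -0.772, -0.001], [0.001, 0.002, -1.0]]
force: [-0.4, -0.9, 6.3]
width: 0.0169
grasp_force: 30.8
```

Call:
step_arm --pt "0 0 0 0 0 -20 8" --pt "0 0 0 0 0 -35 8" --pt "0 0 -7.8 0 0 0 8" --pt "0 0 -7.8 0 0 0 8" --pt "0 0 -7.8 0 0 0 8" --pt "0 0 -7.8 0 0 0 8" --pt "0 0 -7.8 0 0 0 8" --pt "0 0 -7.8 0 0 0 8" --pt "0 0 -7.6 0 0 0 8"

```text
t: 21.2
tcp_pos: [0.5823, -0.1365, 0.1329]
tcp_rot: [[-0.074, 0.997, 0.001], [0.997, 0.074, -0.0], [-0.0, 0.001, -1.0]]
force: [-0.4, -1.0, 0.4]
width: 0.0171
grasp_force: 30.1
```

Call:
step_arm --pt "0 0 0 -39.6 -15.3 0 8" --pt "0 0 0 -39.6 -15.3 0 8" --pt "0 0 0 -39.6 -15.3 0 8" --pt "0 0 0 -39.6 -15.3 0 8" --pt "0 0 0 -39.6 -15.3 0 8" --pt "0 0 0 0 0 0 8" --pt "0 0 0 0 0 0 8" --pt "0 0 0 0 0 0 8"

```text
t: 22.0
tcp_pos: [0.5195, -0.3384, 0.1325]
tcp_rot: [[-0.069, 0.998, -0.0], [0.998, 0.069, 0.0], [0.0, -0.0, -1.0]]
force: [-0.3, 1.0, 0.7]
width: 0.0169
grasp_force: 30.1
```

```bash
python3 -c "
from h import *
s=state();print(s['force'],s['width'],s['grasp_force'])
print(tgt((.5202,-.3395),.0109,3.9),s['tcp_pos'])
"
```

```text
[-0.25999979  1.00209896  0.74208401] 0.016942950929090917 30.06502389907837
{'turn_toolz': np.float64(0.0), 'shift': [-1.2, 0.6, 48.6]} [ 0.51952792 -0.33838554  0.13251327]
```

Call:
step_arm --pt "0 0 0 -1.2 0.6 0 8" --pt "0 0 0 0 0 20 8" --pt "0 0 0 0 0 18 8" --pt "0 0 0 0 0 8 8" --pt "0 0 0 0 0 1 8" --pt "0 0 0 0 0 1 8" --pt "0 0 0 0 0 0.5 8" --pt "0 0 0 0 0 0 8" --pt "0 0 0 0 0 0 8"

```text
t: 22.9
tcp_pos: [0.5203, -0.3405, 0.0841]
tcp_rot: [[-0.068, 0.998, 0.0], [0.998, 0.068, -0.0], [-0.0, 0.0, -1.0]]
force: [-0.3, 0.1, 0.1]
width: 0.0171
grasp_force: 30.1
```

Call:
step_arm --pt "0 0 0 0 0 0.5 8" --pt "0 0 0 0 0 0.5 8" --pt "0 0 0 0 0 0 8" --pt "0 0 0 0 0 0 8"

```text
t: 23.3
tcp_pos: [0.5203, -0.3406, 0.0839]
tcp_rot: [[-0.068, 0.998, 0.0], [0.998, 0.068, -0.0], [-0.0, 0.0, -1.0]]
force: [-1.4, 0.9, 8.1]
width: 0.0169
grasp_force: 31.0
```

Call:
step_arm --pt "0 0 0 0 0 0 25" --pt "0 0 0 0 0 0 45" --pt "0 0 0 0 0 0 45" --pt "0 0 0 0 0 0 45" --pt "0 0 0 0 0 -20 45" --pt "0 0 0 0 0 -35 45" --pt "0 0 0 0 0 -15 45" --pt "0 0 0 43 -6 0 45" --pt "0 0 0 43 -6 0 45" --pt "0 0 0 43 -6 0 45"

```text
t: 24.3
tcp_pos: [0.4928, -0.2118, 0.1529]
tcp_rot: [[-0.067, 0.998, 0.001], [0.998, 0.067, -0.0], [-0.0, 0.001, -1.0]]
force: [1.6, 0.3, 0.9]
width: 0.0385
grasp_force: 0.0
```

Call:
step_arm --pt "0 0 0 43 -6 0 45" --pt "0 0 0 43 -6 0 45" --pt "0 0 0 43 -6 0 45" --pt "0 0 0 43 -6 0 45" --pt "0 0 0 43 -6 0 45" --pt "0 0 -8.3 0 0 0 45" --pt "0 0 -8.3 0 0 0 45" --pt "0 0 -8.3 0 0 0 45" --pt "0 0 -8.3 0 0 0 45" --pt "0 0 -8.3 0 0 0 45"

```text
t: 25.3
tcp_pos: [0.4488, -0.0003, 0.1528]
tcp_rot: [[-0.717, 0.697, 0.0], [0.697, 0.717, -0.0], [-0.0, 0.0, -1.0]]
force: [0.9, 0.5, 0.0]
width: 0.0384
grasp_force: 0.0
```

Call:
step_arm --pt "0 0 -8.3 0 0 0 45" --pt "0 0 -8.3 0 0 0 45" --pt "0 0 -8.3 0 0 0 45" --pt "0 0 -8.3 0 0 0 45" --pt "0 0 -8.3 0 0 0 45" --pt "0 0 0 0 0 0 45" --pt "0 0 0 0 0 0 45"

```text
t: 26.0
tcp_pos: [0.4488, -0.0005, 0.1529]
tcp_rot: [[-0.998, 0.058, 0.0], [0.058, 0.998, 0.0], [-0.0, 0.0, -1.0]]
force: [-0.9, -0.1, -0.2]
width: 0.0383
grasp_force: 0.0
```

```bash
python3 -c "
from h import *
s=state();print(s['force'],s['width'],s['tcp_pos'])
print(tgt((.4494,-.0006),.004,87.3))
im=get_image('top'); cv2.imwrite('pics/t7.png',cv2.resize(im[190:330,350:550,::-1],None,fx=4,fy=4))
"
```

```text
[-0.91027188 -0.13064155 -0.24165713] 0.038311540071646756 [ 0.44878197 -0.0004573   0.15286705]
{'turn_toolz': np.float64(-0.6), 'shift': [-0.6, -0.1, 75.9]}
```

View pics/t7.png

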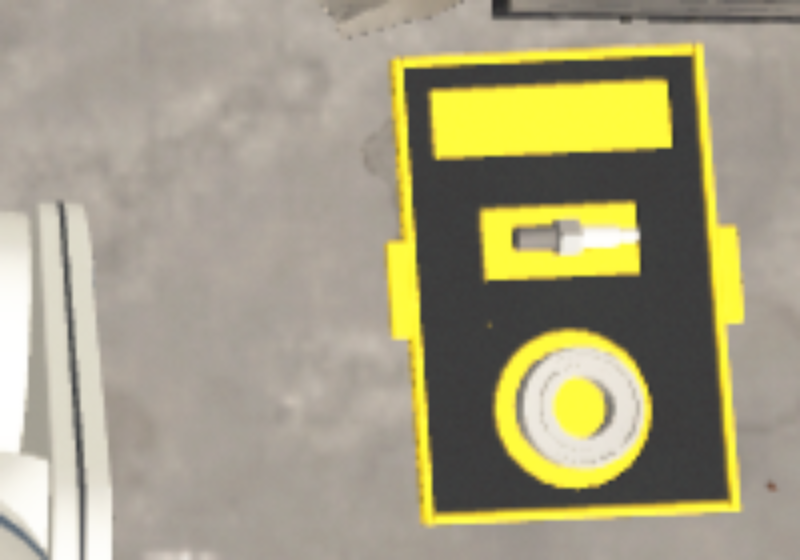

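Plug B is inside its slot, though toward its right end (crop x 513–640 of 482–639, part of that parallax). The large bearing sits well in its recess. I'll fetch the gauge, then recheck the plug.

Call:
step_arm --pt "0 0 -0.6 -0.6 0 30 45" --pt "0 0 0 0 0 30 45" --pt "0 0 0 0 0 16.4 45" --pt "0 0 0 0 0 0 45" --pt "0 0 0 0 0 0 8" --pt "0 0 0 0 0 0 8" --pt "0 0 0 0 0 0 8" --pt "0 0 0 0 0 0 8" --pt "0 0 0 0 0 0 8" --newtons 40

```text
t: 26.95
tcp_pos: [0.4499, -0.0005, 0.0772]
tcp_rot: [[-0.999, 0.043, 0.001], [0.043, 0.999, -0.0], [-0.001, 0.0, -1.0]]
force: [-0.5, -0.1, 6.9]
width: 0.0157
grasp_force: 40.1
```

Call:
step_arm --pt "0 0 0 0 0 -20 8" --pt "0 0 0 0 0 -25 8" --pt "0 0 0 0 0 -15 8" --pt "0 0 8.4 0 0 0 8" --pt "0 0 8.4 0 0 0 8" --pt "0 0 8.4 0 0 0 8" --pt "0 0 8.4 0 0 0 8" --pt "0 0 8.4 0 0 0 8" --pt "0 0 8.4 0 0 0 8" --pt "0 0 8.4 0 0 0 8"

```text
t: 27.95
tcp_pos: [0.4493, -0.0005, 0.1366]
tcp_rot: [[-0.475, 0.88, 0.0], [0.88, 0.475, -0.0], [-0.0, 0.0, -1.0]]
force: [0.1, 0.4, -0.8]
width: 0.0158
grasp_force: 39.2
```

Call:
step_arm --pt "0 0 8.3 0 0 0 8" --pt "0 0 8.3 0 0 0 8" --pt "0 0 8.2 0 0 0 8" --pt "0 0 0 -38.2 12.3 0 8" --pt "0 0 0 -38.2 12.3 0 8" --pt "0 0 0 -38.2 12.3 0 8" --pt "0 0 0 -38.2 12.3 0 8" --pt "0 0 0 -38.2 12.3 0 8" --pt "0 0 0 -38.2 12.3 0 8" --pt "0 0 0 -38.2 12.3 0 8"

```text
t: 28.95
tcp_pos: [0.5537, -0.263, 0.1366]
tcp_rot: [[-0.068, 0.998, -0.0], [0.998, 0.068, 0.0], [0.0, -0.0, -1.0]]
force: [1.0, -0.4, -1.3]
width: 0.0151
grasp_force: 39.3
```

Call:
step_arm --pt "0 0 0 -38.2 12.3 0 8" --pt "0 0 0 -38.2 12.3 0 8" --pt "0 0 0 0 0 0 8" --pt "0 0 0 0 0 0 8" --pt "0 0 0 0 0 0 8"

```text
t: 29.45
tcp_pos: [0.5825, -0.3349, 0.136]
tcp_rot: [[-0.068, 0.998, -0.002], [0.998, 0.068, 0.001], [0.001, -0.001, -1.0]]
force: [-0.2, 0.3, -1.4]
width: 0.0157
grasp_force: 39.3
```

```bash
python3 -c "
from h import *
s=state();print(s['force'],s['width'],s['grasp_force'])
print(tgt((.5837,-.336),.0092,3.9),s['tcp_pos'])
im=get_image('side'); cv2.imwrite('pics/s8.png',cv2.resize(im[290:440,220:420,::-1],None,fx=4,fy=4))
"
```

```text
[-0.23663223  0.2946808  -1.3677361 ] 0.015663656301268175 39.27731215953827
{'turn_toolz': np.float64(0.0), 'shift': [-1.2, 1.2, 53.8]} [ 0.58247931 -0.33491666  0.13604358]
```

View pics/s8.png

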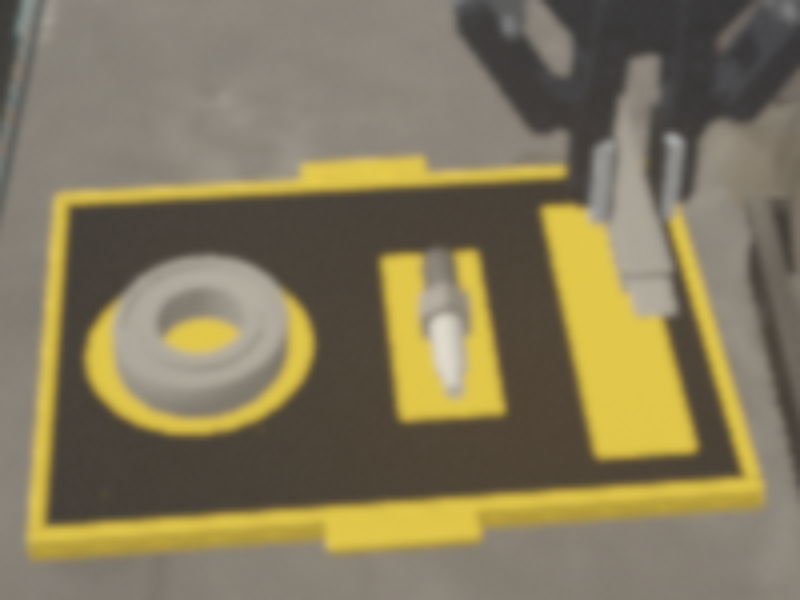

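```bash
python3 -c "
from h import *
b=lambda c,u,v,z:print(c,u,v,z,back(c,(u,v),z).round(4))
o=lambda u,v,f=4:( (u+.5)/f-.5)
for n,u,v,z in(('tip',450,397,.0155),('thr',438,248,.02)): print(n);b('side',220+o(u,0),290+o(v,0),z)
for n,u,v,z in(('tip',640,237,.0155),('thr',513,237,.0155)): print(n);b('top',350+o(u,0),190+o(v,0),z)
print('slot ends side',back('side',(220+o(452,0),290+o(417,0)),.005),back('side',(220+o(430,0),290+o(253,0)),.005))
print('slot ends top',back('top',(350+o(482,0),190+o(243,0)),.005),back('top',(350+o(639,0),190+o(238,0)),.005))
print('rag');b('side',400,290,0);b('side',412,320,0);b('top',460,188,.0);b('top',475,172,.05)
"

```

```text
tip
side 332.125 388.875 0.0155 [ 0.5196 -0.3761  0.0155]
thr
side 329.125 351.625 0.02 [ 0.5183 -0.31    0.02  ]
tip
top 509.625 248.875 0.0155 [ 0.5224 -0.3773  0.0155]
thr
top 477.875 248.875 0.0155 [ 0.5211 -0.3128  0.0155]
slot ends side [ 0.52055628 -0.37555595  0.005     ] [ 0.51621187 -0.29731884  0.005     ]
slot ends top [ 0.51869947 -0.2997732   0.005     ] [ 0.52291502 -0.38034245  0.005     ]
rag
side 400 290 0 [ 0.6544 -0.1379  0.    ]
side 412 320 0 [ 0.6608 -0.2192  0.    ]
top 460 188 0.0 [ 0.6498 -0.2807  0.    ]
top 475 172 0.05 [ 0.6726 -0.2985  0.05  ]
```

```bash
python3 -c "
import cv2
a=cv2.imread('pics/top0.png')[100:220,370:570];b=cv2.imread('pics/side0.png')[220:360,340:540]
import numpy as np
cv2.imwrite('pics/rag.png',cv2.resize(np.vstack([a,b]),None,fx=2.3,fy=2.3))"
```

```text
(no output)
```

View pics/rag.png

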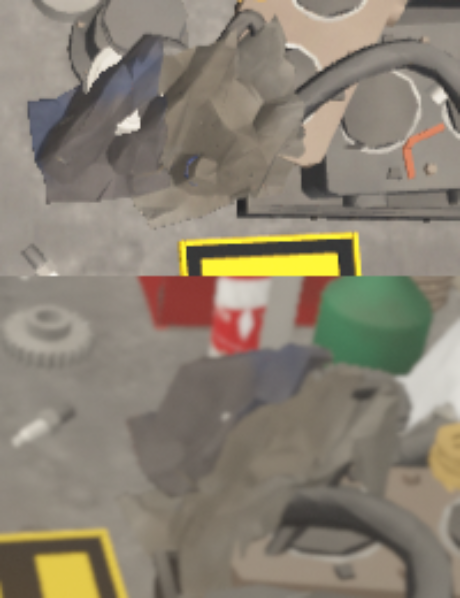

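```bash
python3 -c "
from h import *
print(back('side',(220+655/4,290+280/4),.069),back('side',(220+655/4,290+313/4),.060),back('side',(220+645/4,290+57/4),.069))
im=get_image('top');cv2.imwrite('pics/t9.png',cv2.resize(im[190:330,350:550,::-1],None,fx=4,fy=4))
"
```

```text
[ 0.58609274 -0.37653862  0.069     ] [ 0.58599097 -0.38239577  0.06      ] [ 0.59829343 -0.26195796  0.069     ]
```

Call:
step_arm --pt "0 0 0 -1.2 1.2 0 8" --pt "0 0 0 0 0 20 8" --pt "0 0 0 0 0 20 8" --pt "0 0 0 0 0 9 8" --pt "0 0 0 0 0 0 8" --pt "0 0 0 0 0 0 8"

```text
t: 30.15
tcp_pos: [0.5849, -0.337, 0.0879]
tcp_rot: [[-0.069, 0.998, 0.0], [0.998, 0.069, -0.0], [-0.0, 0.0, -1.0]]
force: [0.1, 0.3, -0.6]
width: 0.0149
grasp_force: 39.3
```

```bash
python3 -c "
from h import *
im=get_image('side'); cv2.imwrite('pics/s10.png',cv2.resize(im[290:410,300:440,::-1],None,fx=5,fy=5))
"
```

```text
(no output)
```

View pics/s10.png

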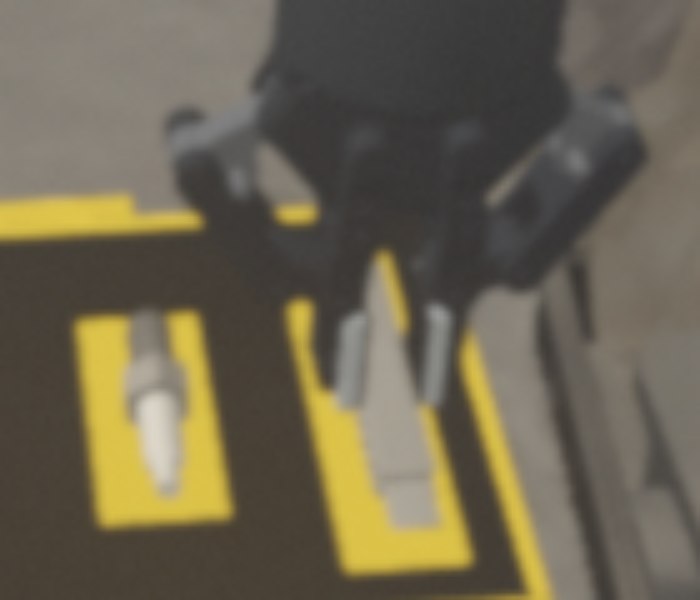

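```bash
python3 -c "
from h import *
o=lambda u,v:(300+(u+.5)/5-.5,290+(v+.5)/5-.5)
P=lambda u,v,z:print(u,v,back('side',o(u,v),z).round(4))
P(415,527,.0107);P(410,482,.0207);P(378,252,.0207)
print('slot');P(345,573,.005);P(473,563,.005);P(288,303,.005);P(463,335,.01)
print('plug');P(170,495,.0155)
"
```

```text
415 527 [ 0.5881 -0.3839  0.0107]
410 482 [ 0.5869 -0.3771  0.0207]
378 252 [ 0.5893 -0.2875  0.0207]
slot
345 573 [ 0.5682 -0.3941  0.005 ]
473 563 [ 0.6033 -0.3915  0.005 ]
288 303 [ 0.5623 -0.2925  0.005 ]
463 335 [ 0.6125 -0.3119  0.01  ]
plug
170 495 [ 0.5216 -0.3756  0.0155]
```

View pics/t9.png

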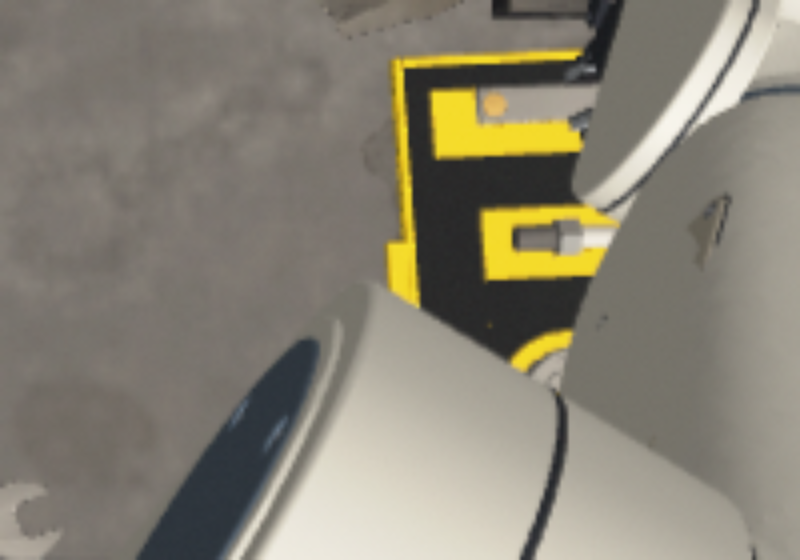

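```bash
python3 -c "
from h import *
print(back('top',(350+476/4,190+105/4),.069),back('top',(350+430/4,190+125/4),.005))
"
```

```text
[ 0.57968135 -0.2809781   0.069     ] [ 0.57875595 -0.27405522  0.005     ]
```

The gauge spans about y −0.283 to −0.384 and is centred in the slot, which spans −0.274 to −0.397. I'll set it down.

Call:
step_arm --pt "0 0 0 0 0 2 8" --pt "0 0 0 0 0 1.5 8" --pt "0 0 0 0 0 1 8" --pt "0 0 0 0 0 0.5 8" --pt "0 0 0 0 0 0 8" --pt "0 0 0 0 0 0 8"

```text
t: 30.8
tcp_pos: [0.5846, -0.3371, 0.0825]
tcp_rot: [[-0.068, 0.998, -0.0], [0.998, 0.068, 0.0], [0.0, -0.0, -1.0]]
force: [-0.0, -0.1, -1.4]
width: 0.0159
grasp_force: 39.3
```

Call:
step_arm --pt "0 0 0 0 0 0.7 8" --pt "0 0 0 0 0 0.7 8" --pt "0 0 0 0 0 0 8" --pt "0 0 0 0 0 0 8"

```text
t: 31.2
tcp_pos: [0.5847, -0.3371, 0.0823]
tcp_rot: [[-0.068, 0.998, 0.0], [0.998, 0.068, -0.0], [-0.0, 0.0, -1.0]]
force: [-2.3, 1.3, 7.7]
width: 0.0154
grasp_force: 40.3
```

Call:
step_arm --pt "0 0 0 0 0 0 20" --pt "0 0 0 0 0 0 32" --pt "0 0 0 0 0 0 32" --pt "0 0 0 0 0 -20 32" --pt "0 0 0 0 0 -40 32" --pt "0 0 0 0.5 -32.2 0 42" --pt "0 0 0 0.4 -32.2 0 42" --pt "0 0 0 0 0 0 42" --pt "0 0 0 0 0 0 42"

```text
t: 32.1
tcp_pos: [0.5204, -0.341, 0.1425]
tcp_rot: [[-0.067, 0.998, 0.001], [0.998, 0.067, -0.001], [-0.001, 0.001, -1.0]]
force: [-0.4, -0.2, 0.1]
width: 0.0356
grasp_force: 0.0
```

```bash
python3 -c "
from h import *
s=state();print(s['force'],s['width'],s['tcp_pos'])
print(tgt((.5203,-.3406),.0109,3.9))
"
```

```text
[-0.38978324 -0.21867986  0.14110285] 0.03560713281863616 [ 0.52043002 -0.34102705  0.14252056]
{'turn_toolz': np.float64(-0.0), 'shift': [0.5, -0.2, 58.6]}
```

Call:
step_arm --pt "0 0 0 0 0 30 42" --pt "0 0 0 0 0 28 42" --pt "0 0 0 0 0 0 42" --pt "0 0 0 0 0 0 8" --pt "0 0 0 0 0 0 8" --pt "0 0 0 0 0 0 8" --pt "0 0 0 0 0 0 8" --pt "0 0 0 0 0 0 8" --newtons 30

```text
t: 32.9
tcp_pos: [0.5206, -0.3407, 0.0839]
tcp_rot: [[-0.068, 0.998, 0.001], [0.998, 0.068, -0.0], [-0.001, 0.001, -1.0]]
force: [-1.2, 1.8, 3.2]
width: 0.0169
grasp_force: 32.5
```

Call:
step_arm --pt "0 0 0 0 0 -4 8" --pt "0 0 0 4.5 0 0 8" --pt "0 0 0 0 0 0 8" --pt "0 0 0 0 0 2 8" --pt "0 0 0 0 0 1 8" --pt "0 0 0 0 0 0 8" --pt "0 0 0 0 0 0 8"

```text
t: 33.6
tcp_pos: [0.5199, -0.3361, 0.0839]
tcp_rot: [[-0.068, 0.998, -0.0], [0.998, 0.068, 0.0], [0.0, -0.0, -1.0]]
force: [0.8, 0.4, -0.9]
width: 0.017
grasp_force: 32.2
```

Call:
step_arm --pt "0 0 0 0 0 0.5 8" --pt "0 0 0 0 0 0.5 8" --pt "0 0 0 0 0 0 8" --pt "0 0 0 0 0 0 8"

```text
t: 34.0
tcp_pos: [0.52, -0.3361, 0.0839]
tcp_rot: [[-0.068, 0.998, -0.0], [0.998, 0.068, 0.0], [0.0, -0.0, -1.0]]
force: [-2.3, 2.2, 8.4]
width: 0.0169
grasp_force: 33.0
```

Contact, so I release, lift and clear the view.

Call:
step_arm --pt "0 0 0 0 0 0 25" --pt "0 0 0 0 0 0 42" --pt "0 0 0 0 0 0 42" --pt "0 0 0 0 0 -20 42" --pt "0 0 0 0 0 -45 42" --pt "0 0 0 0 0 -25 42" --pt "0 0 0 45 0 0 42" --pt "0 0 0 45 0 0 42" --pt "0 0 0 45 0 0 42" --pt "0 0 0 45 0 0 42"

```text
t: 35.0
tcp_pos: [0.5072, -0.155, 0.1732]
tcp_rot: [[-0.068, 0.998, 0.0], [0.998, 0.068, 0.0], [0.0, 0.0, -1.0]]
force: [0.4, 0.5, 0.4]
width: 0.0359
grasp_force: 0.0
```

Call:
step_arm --pt "0 0 0 45 0 0 42" --pt "0 0 0 45 0 0 42" --pt "0 0 0 45 0 0 42" --pt "0 0 0 0 0 0 42" --pt "0 0 0 0 0 0 42"

```text
t: 35.5
tcp_pos: [0.4985, -0.0208, 0.1731]
tcp_rot: [[-0.071, 0.997, 0.0], [0.997, 0.071, -0.0], [-0.0, 0.0, -1.0]]
force: [0.9, 0.4, 0.2]
width: 0.036
grasp_force: 0.0
```

```bash
python3 -c "
from h import *
im=get_image('top')[:,:,::-1]; im2=get_image('side')[:,:,::-1]
a=cv2.resize(im[195:330,430:550],None,fx=3,fy=3); b=cv2.resize(im2[320:440,215:420],(692,405))
c=cv2.resize(im[180:330,110:440],None,fx=1.3,fy=1.3)
out=np.zeros((405+195,800,3),np.uint8); out[:405,:360]=a; b=cv2.resize(b,(440,258)); out[:258,360:]=b; out[405:,:429]=c
cv2.imwrite('pics/f.png',out); print(state()['force'],state()['t'])
"
```

```text
[-1.08386415 -0.00871626 -0.19712771] 35.6
```

View pics/f.png

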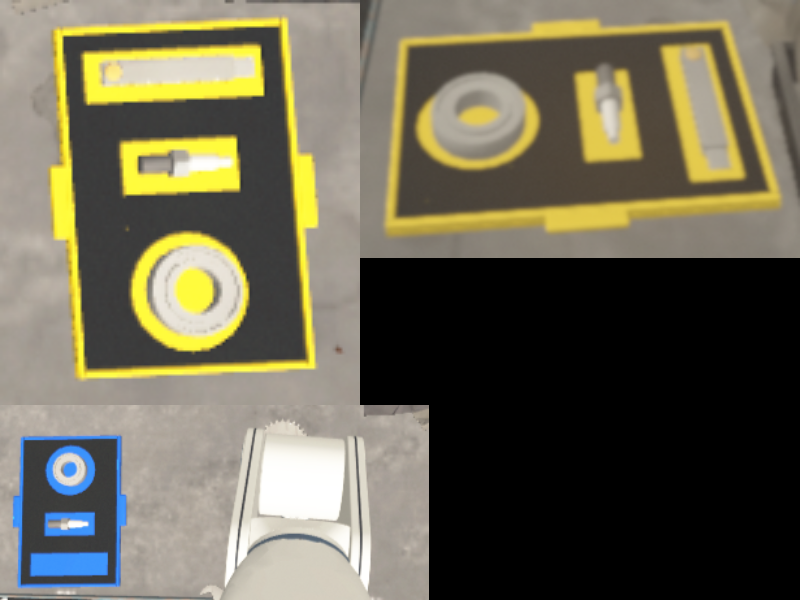

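The final views show every part flat inside its recess in both trays and the blue long slot empty. The gear is still in place and the arm is clear, so I'm handing in.

```bash
python3 -c "
from bench import *
print(close_job())"
```

```text
the job is handed in; nothing more can be done
None
```

Both kits are made up and handed in at about 35.6 s: the last pictures show all five parts flat in their recesses, the blue long slot empty and the gear still where it lay.

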